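# Roll the sample jar to the code reader

## Task

The sample jar lying on its side on the rubber mat has to lie in front of the code reader. With your fingertips on the top of the jar, gently roll it along the mat until it rests centred on the white line, its lid squarely facing the reader, and let go; do not lift, drag or shove it along from the side. Leave the steel pot, the tip box and the tube rack where they stand.

Things in the scene. Friction and masses are not known exactly. Their poses are not given: they have to be found in the camera images.
- jar_center (a point): Centre of a loose white plastic jar lying on its side, a point on its axis, 45 mm above the mat. x is the axis, towards the lid; z is up at the start and turns with the jar. Body: plain cylinder, 90 mm diameter, from x = -77 to +43 mm. 0.25 to 0.5 kg. It starts 115 to 165 mm to either side of the line, axis within 0.1 rad of it. It rolls freely but soon stops when let go.
- jar_lid (a point): Centre of the outer face of the jar's grey ribbed screw lid, 77 mm from jar_center along the jar's axis. The lid is 78 mm across (84 mm over its ribs), 32 mm wide and clear of the mat. Turns with the jar.
- mark (a point): Middle of the white line on the dark rubber mat, on the mat's upper face, 3 mm above the bench. The line, 12 mm wide, runs along x across the whole mat (250 mm); z is up. The mat, 460 mm long along y, is fixed. The jar is to be rolled along y until its centre is above this point, its axis along the line.
- reader (a point): Middle of the window of the code reader, a fixed grey box 80 mm wide and 72 mm high at the +x end of the line, 175 mm from the mark. The window looks along the line towards the mark; the jar's lid is to face it.
- pot_center (a point): Centre, half-way up, of the loose open steel pot, 64 mm across and 55 mm tall, standing on the mat on the other side of the line from the jar, 115 to 165 mm from the line. A bystander.
- tipbox_center (a point): Centre, half-way up, of the loose box of pipette tips, 85 x 120 mm and 61 mm tall, on the bench to the robot's right. A bystander.
- rack_center (a point): Centre, half-way up, of the loose white rack full of red-capped sample tubes, 90 x 130 mm and 88 mm tall, on the bench to the robot's left. A bystander.
Things that resemble listed ones, but are neither listed nor needed, are in the scene too. What is shaped like the part that bears jar_center but yellow is not meant.

How it is judged:
By the outcome, as a careful person would: the job done as asked, in the order asked, and still so for the second after the job is handed in, with the robot touching nothing.
It also fails if it takes over 64 s, if anything falls off the work surface, if the arm or the gripper's body presses on something with over 40 N, if the wrist force passes 120 N, or if a joint passes its speed limit or range.

## Robot

A 6-joint arm with a two-finger parallel gripper is mounted at the origin on the work surface. World frame = base frame: x ahead of the robot, y to its left, z up, the work surface at z = 0. Lengths are in m, angles in rad, forces in N, time in s.
With the tool pointing down it reaches from about 0.35 to 0.95 m from the base axis. Payload 17.4 kg.
Tool frame: the origin (TCP) lies on the centre line of the jaws, within the pads' length; the fingertips stand 8 mm ahead of it and the grasp point (between the pads) lies 11 mm behind it; z points along the fingers, y is the line along which they close (so a half turn about z gives the same grasp; the last joint's range is limited). The gripper opens to 93 mm and grips with 3 to 60 N. Pads are 15 mm wide; open, the fingers measure 128 mm over their backs; the gripper's body (75 mm by 188 mm) begins 65 mm behind the grasp point.
Start: joints at [-1.258, 0.116, 1.442, -0, 1.584, -0.038], TCP at [0.232, -0.634, 0.227] pointing down, gripper open.
Joint ranges: [-2.83, 2.83], [-0.83, 2.19], [0.07, 2.5], [-1.14, 4.28], [0.01, 3], [-2.97, 2.97]. Speed limits (rad/s): [1.89, 1.89, 2.22, 3.14, 3.14, 3.14].

## Interface

Orientations are given as a rotation vector (axis times angle).
In Python, from plant import observe, read_camera, job_done, recognise, mark_of gives the robot as it stands.
- The arm moves only by the tool send_rows, never from a script. Its argument "targets" is a list of rows, each an object of numbers: "wx", "wy", "wz": the turn, a rotation vector about the tool's x, y, z as a fraction of full scale; "tx", "ty", "tz": the shift along the tool's x, y, z as a fraction of full scale; "gripper": the opening, from -1 (shut) to 1 (fully open). In form: [{"wx": .., "wy": .., "wz": .., "tx": .., "ty": .., "tz": .., "gripper": ..}, ...]. A call has 1 to 12 rows; each row shifts and turns the commanded pose from where the row before left it, along the tool's axes as they then stand; what a row does not reach is not made up. Full scale, the value 1, is 20 cm for a shift and 360 degrees for a turn. A row lasts 1/8 s, in which the tool goes at most 62.5 mm and 10.7 degrees, less where a joint would pass 70% of its speed; a pose out of reach is approached as far as the arm can. A call with a number of a shift or a turn outside -1 to 1 is refused whole. A call with a gripper value outside its range is refused whole. The fingers move at their own pace and stop on an object; the grip force is fixed at half the most. Time passes only in rows, so rows that do not move let the fingers close. It gives the time, the measured TCP pose, the force, the opening and the grip force at its end, in the units of the state.
- observe(): the state, without advancing time (a new reading comes with each control period).
- read_camera(name): name is "scene" or "top" or "wrist"; returns a dict with "pixels" (480x640x3 uint8, red, green, blue), "depth" (480x640 float32, m along the optical axis (not along the pixel's ray), 0 where there is no reading), "intrinsics" (3x3 intrinsics, pixels), "R" (3x3) and "t" (3): a world point X has camera coordinates R X + t; the wrist camera has in their place "hand_eye" (4x4, takes a point from camera to tool coordinates, whose origin is the TCP and whose axes are the flange's). Camera axes: x right, y down, z forward; pixel columns grow to the right and rows downward; lengths in m; the calibration is good to about 2 mm. A picture is of the moment at which its call begins: read the wrist's pose just before it.
- job_done(): hands the job in; it is judged then, once.
Trained networks look in a picture, given as the dict that the camera call returned (one of the last four; its "shot" number tells which), for a name from the list of things; names that differ only in an ending like _2 or _b are one class to them, and where a whole thing is asked for, a point or a joint stands for the part that bears it (a point fixed in the world has none). Each returns a list of dicts, best first, with "confidence" (0 to 1); they miss things now and then, are a little off and sometimes report something else, mostly with a low value. They report only what shows in the picture. A call takes as long as a camera call. They do not tell look-alikes from the thing itself.
- recognise(picture, name): "pixel" ([column, row] in pixels, amid what is visible of it).
- mark_of(picture, name): "pixel" ([column, row] in pixels: a listed point, or the origin of a listed thing).
The state is a dict: "clock": time; "joint_pos": joint angles; "joint_vel": joint speeds; "effort": joint torques, N m; "tool_pos": TCP position; "orientation": TCP orientation; "ft_force": force on the tool from outside, world axes, zero at the start; "moment": the same for the moment, N m; "grip_width": opening from 0.0 (shut) to 1.0 (fully open); "gripper_force": force on a finger pad.
Only numpy, scipy, OpenCV 4.12 (cv2) and the standard library are available. Lean on these libraries where they do the work, as an engineer would, in place of code of your own. Each camera call takes 0.05 s, during which the arm holds its last target. There are 200 camera calls.

## Working session

There is one attempt and no reset: what is moved stays moved. The work goes in short steps, Python scripts to look and compute and a tool call to move; the robot and the scene stay as the last step left them, time stands still between calls to the robot, and variables do not carry over. Pictures are saved under pics/ and viewed, at most 10 in all, crops included, and the job is handed in when it is done.

Besides the shell and the picture viewer there is one more tool, called after "Call:" as name([rows], argument=value, ...), one row to a line, values as JSON. send_rows: Moves the arm, as the interface text tells. Its arguments: {"type":"object","properties":{"targets":{"type":"array","items":{"type":"object","properties":{"wx":{"type":"number","minimum":-1,"maximum":1},"wy":{"type":"number","minimum":-1,"maximum":1},"wz":{"type":"number","minimum":-1,"maximum":1},"tx":{"type":"number","minimum":-1,"maximum":1},"ty":{"type":"number","minimum":-1,"maximum":1},"tz":{"type":"number","minimum":-1,"maximum":1},"gripper":{"type":"number"}}}}},"required":["targets"]}

```bash
mkdir -p pics; cat > h.py <<'E'
import numpy as np, cv2
from plant import observe, read_camera, job_done, recognise, mark_of
from scipy.spatial.transform import Rotation as Ro
def w(p,uv):
    K=p["intrinsics"];u,v=int(round(uv[0])),int(round(uv[1]))
    d=p["depth"][max(0,v-2):v+3,max(0,u-2):u+3];d=d[d>0]
    if not d.size: return None
    z=np.median(d); c=np.array([(uv[0]-K[0,2])*z/K[0,0],(uv[1]-K[1,2])*z/K[1,1],z])
    return p["R"].T@(c-p["t"])
def cloud(p):
    K=p["intrinsics"];z=p["depth"];v,u=np.indices(z.shape)
    c=np.stack([(u-K[0,2])*z/K[0,0],(v-K[1,2])*z/K[1,1],z],-1)
    X=(c-p["t"])@p["R"]; X[z<=0]=np.nan; return X
def save(p,n): cv2.imwrite("pics/"+n,cv2.cvtColor(p["pixels"],cv2.COLOR_RGB2BGR))
E
python3 - <<'E'
from h import *
np.set_printoptions(precision=4,suppress=True)
o=observe();print(o["clock"],o["tool_pos"],o["orientation"])
for n in("top","scene"):
    p=read_camera(n);save(p,n+"0.png")
    print(n,"cam at",-p["R"].T@p["t"])
    for k in("jar_center","jar_lid","mark","reader","pot_center","tipbox_center","rack_center"):
        for r in mark_of(p,k)[:3]: print(k,round(r["confidence"],2),np.round(r["pixel"]),w(p,r["pixel"]))
E
```

```text
0.0 [ 0.2319 -0.6337  0.2259] [-3.0922 -0.5481  0.0003]
top cam at [0.4897 0.0096 1.3618]
jar_center 0.69 [251. 273.] [0.5334 0.138  0.0912]
jar_center 0.57 [227. 173.] [0.7816 0.202  0.0881]
jar_lid 0.9 [251. 241.] [0.6202 0.1495 0.002 ]
jar_lid 0.59 [256. 182.] [0.7609 0.1308 0.078 ]
mark 0.88 [308. 278.] [ 0.5254 -0.0005  0.0029]
reader 0.94 [309. 209.] [ 0.7006 -0.0015  0.0471]
pot_center 0.74 [366. 282.] [ 0.5176 -0.151   0.0065]
tipbox_center 0.8 [505. 304.] [ 0.465  -0.4986  0.052 ]
rack_center 0.6 [112. 292.] [0.484  0.4747 0.0855]
scene cam at [1.4644 0.3035 1.4435]
jar_center 0.98 [369. 244.] [0.5681 0.1493 0.0952]
jar_center 0.94 [362. 320.] [0.8148 0.209  0.0876]
jar_lid 0.72 [291. 217.] [ 0.5072 -0.1355  0.0115]
jar_lid 0.58 [341. 303.] [0.7865 0.1365 0.086 ]
mark 0.61 [329. 239.] [0.5394 0.0116 0.0054]
reader 0.7 [309. 274.] [0.7234 0.0135 0.074 ]
pot_center 0.81 [284. 217.] [ 0.5381 -0.1468  0.0488]
tipbox_center 0.71 [199. 172.] [ 0.4744 -0.49    0.0559]
```

View pics/top0.png

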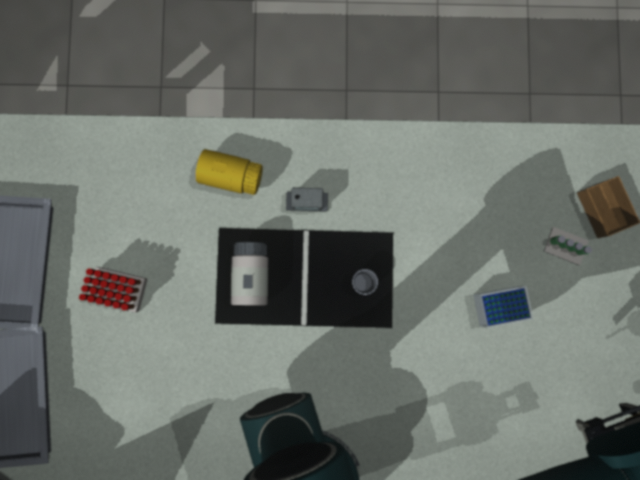

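View pics/scene0.png

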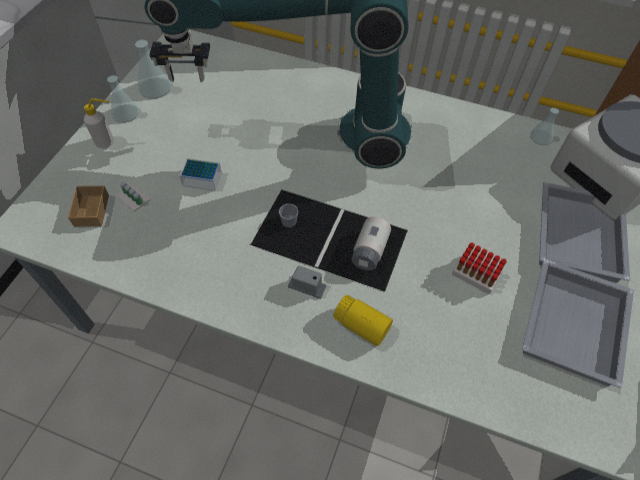

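The white jar is at top-view (250,275) with its lid up at (250,248). The line is at column 306, the reader at (306,199), the pot at (364,282), and the yellow look-alike at (228,172). Next I'll measure the line and the jar's axis.

```bash
cat >> h.py <<'E'
def fit(p,yr=(0.03,0.25),xr=(0.40,0.68)):
    "line (from white pixels) and jar axis (circle-fit per points) in top/any fixed picture"
    X=cloud(p);g=p["pixels"].astype(float).mean(-1)
    m=(abs(X[...,2]-.003)<.015)&(abs(X[...,1])<.03)&(X[...,0]>.42)&(X[...,0]<.64)
    q=X[m];gg=g[m];q=q[gg>0.5*(np.percentile(gg,99)+np.percentile(gg,10))]
    a=np.polyfit(q[:,0],q[:,1],1)
    m=(X[...,2]>.04)&(X[...,2]<.1)&(X[...,1]>yr[0])&(X[...,1]<yr[1])&(X[...,0]>xr[0])&(X[...,0]<xr[1])
    P=X[m]
    from scipy.optimize import least_squares
    x0,x1=np.percentile(P[:,0],[.5,99.5]);B=P[P[:,0]<x1-.045];xm=B[:,0].mean()
    f=lambda s:np.hypot(B[:,1]-s[0]-s[1]*(B[:,0]-xm),B[:,2]-s[2])-.045
    s=least_squares(f,[B[:,1].mean(),0,.048],loss="soft_l1",f_scale=.002).x
    return a,(x0,x1),(xm,s),len(q),len(B),np.std(f(s))
E
python3 - <<'E'
from h import *
np.set_printoptions(precision=4,suppress=True)
for n in("top","scene"):
    p=read_camera(n);a,xr,(xm,s),*r=fit(p)
    print(n,"line y=%.4f x + %.4f"%tuple(a),"jar x ext",xr,"axis y at x=%.4f:"%xm,s,r)
    print(" axis y at x=.53:",s[0]+s[1]*(.53-xm))
    X=cloud(p); g=p["pixels"].mean(-1)
    m=(X[...,2]>.05)&(X[...,2]<.09)&(X[...,0]>.66)&(X[...,0]<.78)&(abs(X[...,1])<.07);q=X[m]
    print(" reader",np.percentile(q,[1,50,99],axis=0))
    m=(abs(X[...,2]-.003)<.01)&(X[...,0]>.35)&(X[...,0]<.7)&(abs(X[...,1])<.3)&(g<45);q=X[m]
    print(" mat",cv2.minAreaRect(q[:,:2].astype(np.float32)),np.percentile(q,[.5,99.5],axis=0).ravel())
E
```

```text
top line y=-0.0153 x + 0.0158 jar x ext (np.float64(0.45861550231709003), np.float64(0.6096292515808325)) axis y at x=0.5109: [0.1458 0.0004 0.0473] [446, 1579, np.float64(0.0021233800829761618)]
 axis y at x=.53: 0.14578399491795319
 reader [[ 0.7002 -0.0349  0.0568]
 [ 0.7243  0.0039  0.0707]
 [ 0.7504  0.0418  0.0768]]
 mat ((0.5274602770805359, 0.006480053067207336), (0.45637762546539307, 0.2462635338306427), 89.19397735595703) [ 0.4056 -0.218  -0.0048  0.6499  0.2325  0.0096]
scene line y=-0.0134 x + 0.0171 jar x ext (np.float64(0.45852237608986973), np.float64(0.614507404389)) axis y at x=0.5156: [0.1487 0.0037 0.0496] [205, 806, np.float64(0.0025383470082916636)]
 axis y at x=.53: 0.14873693161418822
 reader [[ 0.7034 -0.0313  0.0511]
 [ 0.7355  0.009   0.0719]
 [ 0.7557  0.0478  0.08  ]]
 mat ((0.5289372801780701, 0.009198546409606934), (0.45822733640670776, 0.25393733382225037), 89.42952728271484) [ 0.4073 -0.2168 -0.0044  0.6538  0.2364  0.0125]
```

Call:
send_rows([
  {"tx":0.192,"ty":-0.2266,"tz":-0.026,"gripper":0},
  {"tx":0.192,"ty":-0.2266,"tz":-0.026,"gripper":0},
  {"tx":0.192,"ty":-0.2266,"tz":-0.026,"gripper":0},
  {"tx":0.192,"ty":-0.2266,"tz":-0.026,"gripper":0},
  {"tx":0.192,"ty":-0.2266,"tz":-0.026,"gripper":0},
  {"tx":0.192,"ty":-0.2266,"tz":-0.026,"gripper":0},
  {"tx":0.192,"ty":-0.2266,"tz":-0.026,"gripper":0},
  {"tx":0.192,"ty":-0.2266,"tz":-0.026,"gripper":0},
  {"tx":0.192,"ty":-0.2266,"tz":-0.026,"gripper":0},
  {"tx":0.192,"ty":-0.2266,"tz":-0.026,"gripper":0},
  {"tx":0.192,"ty":-0.2266,"tz":-0.026,"gripper":0},
  {"tx":0.192,"ty":-0.2266,"tz":-0.026,"gripper":0},
])

```text
validation failed for argument at $.ta...
```

Call:
send_rows([
  {"tx":0.192,"ty":-0.2266,"tz":-0.026,"gripper":0},
  {"tx":0.192,"ty":-0.2266,"tz":-0.026,"gripper":0},
  {"wz":-0.0278,"gripper":0},
  {"wz":-0.0278,"gripper":0},
  {"wz":-0.0278,"gripper":0},
  {"wz":-0.0278,"gripper":0},
  {"wz":-0.0278,"gripper":0},
  {"wz":-0.0278,"gripper":0},
  {"wz":-0.0278,"gripper":0},
  {"gripper":0},
  {"gripper":0},
])

```text
validation failed for argument at $.ta...
```

```bash
cat >> h.py <<'E'
def wrist():
    o=observe();p=read_camera("wrist");H=p["hand_eye"]
    T=np.eye(4);T[:3,:3]=Ro.from_rotvec(o["orientation"]).as_matrix();T[:3,3]=o["tool_pos"]
    C=T@H;p["R"]=C[:3,:3].T;p["t"]=-C[:3,:3].T@C[:3,3];return o,p
E
python3 - <<'E'
from h import *
np.set_printoptions(precision=4,suppress=True)
o,p=wrist();save(p,"w1.png")
print(o["clock"],o["tool_pos"],o["orientation"],o["ft_force"],o["grip_width"],o["joint_pos"])
print(Ro.from_rotvec(o["orientation"]).as_matrix())
try:print(fit(p))
except Exception as e:print(e)
for k in("jar_center","jar_lid","mark","reader"):
    for r in mark_of(p,k)[:2]: print(k,round(r["confidence"],2),np.round(r["pixel"]),w(p,r["pixel"]))
E
```

```text
0.9 [ 0.232  -0.6339  0.2267] [3.0934 0.5482 0.    ] [ 0.6455  0.561  -0.325 ] 0.9966424008294146 [-1.2578  0.116   1.4416  0.      1.584  -0.0378]
[[ 0.9391  0.3436  0.    ]
 [ 0.3436 -0.9391 -0.    ]
 [ 0.      0.     -1.    ]]
index -1 is out of bounds for axis 0 with size 0
```

View pics/w1.png

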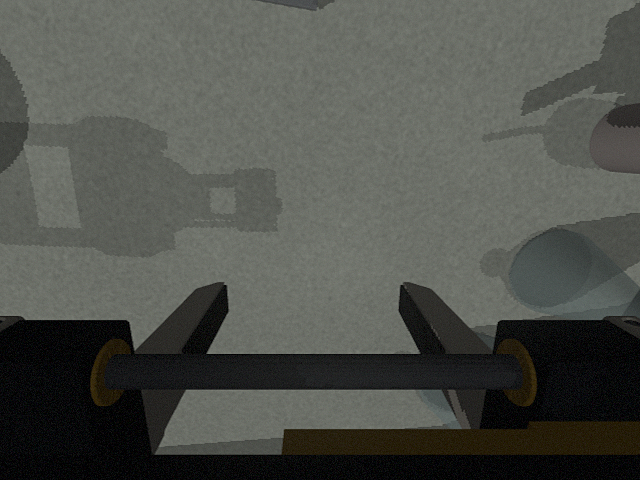

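The picture shows only bare bench: the move calls were refused, so the arm is still at its start. I'll resend with every field filled in.

Call:
send_rows([
  {"wx":0,"wy":0,"wz":0,"tx":0.192,"ty":-0.2266,"tz":-0.026,"gripper":0},
  {"wx":0,"wy":0,"wz":0,"tx":0.192,"ty":-0.2266,"tz":-0.026,"gripper":0},
  {"wx":0,"wy":0,"wz":0,"tx":0.192,"ty":-0.2266,"tz":-0.026,"gripper":0},
  {"wx":0,"wy":0,"wz":0,"tx":0.192,"ty":-0.2266,"tz":-0.026,"gripper":0},
  {"wx":0,"wy":0,"wz":0,"tx":0.192,"ty":-0.2266,"tz":-0.026,"gripper":0},
  {"wx":0,"wy":0,"wz":0,"tx":0.192,"ty":-0.2266,"tz":-0.026,"gripper":0},
  {"wx":0,"wy":0,"wz":0,"tx":0.192,"ty":-0.2266,"tz":-0.026,"gripper":0},
  {"wx":0,"wy":0,"wz":0,"tx":0.192,"ty":-0.2266,"tz":-0.026,"gripper":0},
  {"wx":0,"wy":0,"wz":0,"tx":0.192,"ty":-0.2266,"tz":-0.026,"gripper":0},
  {"wx":0,"wy":0,"wz":0,"tx":0.192,"ty":-0.2266,"tz":-0.026,"gripper":0},
  {"wx":0,"wy":0,"wz":0,"tx":0.192,"ty":-0.2266,"tz":-0.026,"gripper":0},
  {"wx":0,"wy":0,"wz":0,"tx":0.192,"ty":-0.2266,"tz":-0.026,"gripper":0},
])

```text
clock: 2.65
tool_pos: [0.478, 0.0372, 0.2896]
orientation: [3.093, 0.548, 0.002]
ft_force: [1.3, -0.6, 0.2]
grip_width: 0.499
gripper_force: 0.0
```

Call:
send_rows([
  {"wx":0,"wy":0,"wz":0,"tx":0.192,"ty":-0.2266,"tz":-0.026,"gripper":0},
  {"wx":0,"wy":0,"wz":0,"tx":0.192,"ty":-0.2266,"tz":-0.026,"gripper":0},
  {"wx":0,"wy":0,"wz":-0.0278,"tx":0,"ty":0,"tz":0,"gripper":0},
  {"wx":0,"wy":0,"wz":-0.0278,"tx":0,"ty":0,"tz":0,"gripper":0},
  {"wx":0,"wy":0,"wz":-0.0278,"tx":0,"ty":0,"tz":0,"gripper":0},
  {"wx":0,"wy":0,"wz":-0.0278,"tx":0,"ty":0,"tz":0,"gripper":0},
  {"wx":0,"wy":0,"wz":-0.0278,"tx":0,"ty":0,"tz":0,"gripper":0},
  {"wx":0,"wy":0,"wz":-0.0278,"tx":0,"ty":0,"tz":0,"gripper":0},
  {"wx":0,"wy":0,"wz":-0.0278,"tx":0,"ty":0,"tz":0,"gripper":0},
  {"wx":0,"wy":0,"wz":0,"tx":0,"ty":0,"tz":0,"gripper":0},
])

```text
clock: 3.9
tool_pos: [0.5188, 0.1467, 0.2996]
orientation: [2.219, 2.223, 0.0]
ft_force: [-0.0, 0.2, 0.4]
grip_width: 0.5
gripper_force: 0.0
```

```bash
python3 - <<'E'
from h import *
np.set_printoptions(precision=4,suppress=True)
o,p=wrist();save(p,"w2.png")
print(o["clock"],o["tool_pos"],o["orientation"],o["ft_force"],o["grip_width"],o["joint_pos"])
print(Ro.from_rotvec(o["orientation"]).as_matrix())
try:print(fit(p))
except Exception as e:print(e)
for k in("jar_center","jar_lid","mark","reader"):
    for r in mark_of(p,k)[:2]: print(k,round(r["confidence"],2),np.round(r["pixel"]),w(p,r["pixel"]))
E
```

```text
3.9 [0.5188 0.1467 0.2996] [2.2194 2.2234 0.0003] [-0.0254  0.1954  0.4166] 0.5002905024962349 [ 0.2282 -0.1908  1.6232  0.      1.709   0.2265]
[[-0.0018  1.      0.0002]
 [ 1.      0.0018  0.0001]
 [ 0.0001  0.0002 -1.    ]]
(array([-0.0074,  0.0136]), (np.float64(0.4586597835583233), np.float64(0.610204330567587)), (np.float64(0.5116774147573312), array([0.1484, 0.0033, 0.0485])), 647, 6940, np.float64(0.0007517167188217578))
jar_center 0.77 [543. 165.] [0.7684 0.2073 0.0835]
jar_lid 0.78 [518. 227.] [0.7571 0.137  0.0785]
mark 0.71 [315. 296.] [0.5218 0.0137 0.0043]
reader 0.71 [447. 316.] [0.7024 0.0036 0.0465]
reader 0.52 [318. 299.] [0.5266 0.0092 0.0037]
```

View pics/w2.png

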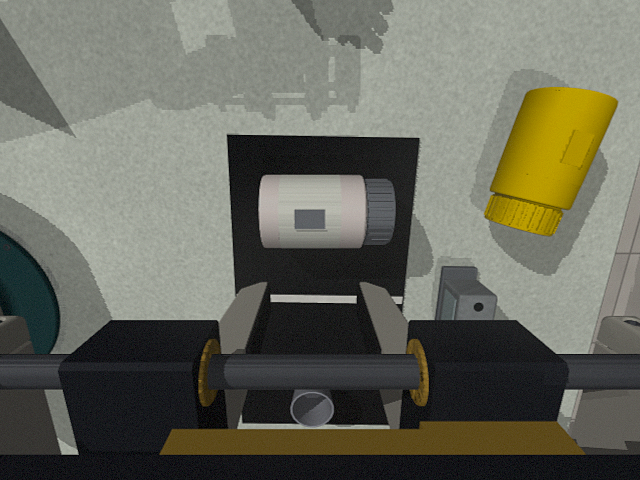

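The picture shows the white jar with its lid to the right at (380,212), body at (312,212), and its axis nearly parallel to the line at (340,299). Wrist and fixed-camera measurements agree, so I'm descending.

Call:
send_rows([
  {"wx":0,"wy":0,"wz":0,"tx":0.005,"ty":0,"tz":0.25,"gripper":0},
  {"wx":0,"wy":0,"wz":0,"tx":0,"ty":0,"tz":0.25,"gripper":0},
  {"wx":0,"wy":0,"wz":0,"tx":0,"ty":0,"tz":0.25,"gripper":0},
  {"wx":0,"wy":0,"wz":0,"tx":0,"ty":0,"tz":0.12,"gripper":0},
  {"wx":0,"wy":0,"wz":0,"tx":0,"ty":0,"tz":0.06,"gripper":0},
  {"wx":0,"wy":0,"wz":0,"tx":0,"ty":0,"tz":0.03,"gripper":0},
  {"wx":0,"wy":0,"wz":0,"tx":0,"ty":0,"tz":0.015,"gripper":0},
  {"wx":0,"wy":0,"wz":0,"tx":0,"ty":0,"tz":0,"gripper":0},
])

```text
clock: 5.15
tool_pos: [0.519, 0.1478, 0.1051]
orientation: [2.218, 2.224, 0.001]
ft_force: [-0.5, 0.8, 0.6]
grip_width: 0.498
gripper_force: 0.0
```

```bash
cat > roll.py <<'E'
import numpy as np,sys
# rows for a stroke from a to b degrees in steps of d
a,b,n=map(float,sys.argv[1:4]);R=.045;L=R+.008
ph=np.radians(np.linspace(a,b,int(n)+1))
P=lambda f:np.array([-R*f-L*np.sin(f),L*np.cos(f)])
for f,g in zip(ph,ph[1:]):
    d=P(g)-P(f);tx=d@[np.cos(f),np.sin(f)];tz=d@[np.sin(f),-np.cos(f)]
    print("%.1f wy %.5f tx %.4f tz %.4f"%(np.degrees(f),(g-f)/2/np.pi,tx/.2,tz/.2))
E
python3 roll.py 0 25 5; python3 roll.py -25 25 10
```

```text
0.0 wy 0.01389 tx -0.0427 tz 0.0010
5.0 wy 0.01389 tx -0.0427 tz -0.0007
10.0 wy 0.01389 tx -0.0424 tz -0.0024
15.0 wy 0.01389 tx -0.0421 tz -0.0041
20.0 wy 0.01389 tx -0.0415 tz -0.0057
-25.0 wy 0.01389 tx -0.0409 tz 0.0093
-20.0 wy 0.01389 tx -0.0415 tz 0.0077
-15.0 wy 0.01389 tx -0.0421 tz 0.0061
-10.0 wy 0.01389 tx -0.0424 tz 0.0044
-5.0 wy 0.01389 tx -0.0427 tz 0.0027
0.0 wy 0.01389 tx -0.0427 tz 0.0010
5.0 wy 0.01389 tx -0.0427 tz -0.0007
10.0 wy 0.01389 tx -0.0424 tz -0.0024
15.0 wy 0.01389 tx -0.0421 tz -0.0041
20.0 wy 0.01389 tx -0.0415 tz -0.0057
```

Go down 3.5 mm, then 1 mm more.

Call:
send_rows([
  {"wx":0,"wy":0,"wz":0,"tx":0,"ty":0,"tz":0.01,"gripper":0},
  {"wx":0,"wy":0,"wz":0,"tx":0,"ty":0,"tz":0.0075,"gripper":0},
  {"wx":0,"wy":0,"wz":0,"tx":0,"ty":0,"tz":0,"gripper":0},
])

```text
clock: 5.52
tool_pos: [0.5189, 0.1477, 0.1012]
orientation: [2.218, 2.224, 0.001]
ft_force: [-0.2, 0.2, 2.5]
grip_width: 0.504
gripper_force: 1.2
```

Call:
send_rows([
  {"wx":0,"wy":0,"wz":0,"tx":0,"ty":0,"tz":0.005,"gripper":0},
  {"wx":0,"wy":0,"wz":0,"tx":0,"ty":0,"tz":0,"gripper":0},
])

```text
clock: 5.78
tool_pos: [0.519, 0.1478, 0.1011]
orientation: [2.218, 2.224, 0.001]
ft_force: [-5.3, -0.7, 11.7]
grip_width: 0.499
gripper_force: 5.9
```

Contact at 12 N, at the expected height. Now a slight twist, then the first half-stroke.

Call:
send_rows([
  {"wx":0,"wy":0,"wz":0.003,"tx":0,"ty":0,"tz":0,"gripper":0},
  {"wx":0,"wy":0,"wz":0.003,"tx":0,"ty":0,"tz":0,"gripper":0},
  {"wx":0,"wy":0.01389,"wz":0,"tx":-0.0427,"ty":0,"tz":0.001,"gripper":0},
  {"wx":0,"wy":0.01389,"wz":0,"tx":-0.0427,"ty":0,"tz":-0.0007,"gripper":0},
  {"wx":0,"wy":0.01389,"wz":0,"tx":-0.0424,"ty":0,"tz":-0.0024,"gripper":0},
  {"wx":0,"wy":0,"wz":0,"tx":0,"ty":0,"tz":0,"gripper":0},
])

```text
clock: 6.52
tool_pos: [0.5186, 0.121, 0.0989]
orientation: [-2.122, -2.045, -0.283]
ft_force: [1.6, -0.4, 5.6]
grip_width: 0.499
gripper_force: 3.2
```

```bash
python3 - <<'E'
from h import *
np.set_printoptions(precision=4,suppress=True)
o=observe();print(o["tool_pos"],o["ft_force"])
p=read_camera("scene");print(fit(p))
E
```

```text
[0.5186 0.121  0.0989] [ 1.5815 -0.4497  5.6366]
(array([-0.0079,  0.0142]), (np.float64(0.45916442206063635), np.float64(0.6149804477823906)), (np.float64(0.5193788864213353), array([0.1368, 0.0109, 0.0496])), 189, 645, np.float64(0.002715215867429453))
```

Call:
send_rows([
  {"wx":0,"wy":0.01389,"wz":0,"tx":-0.0421,"ty":0,"tz":-0.0041,"gripper":0},
  {"wx":0,"wy":0.01389,"wz":0,"tx":-0.0415,"ty":0,"tz":-0.0057,"gripper":0},
  {"wx":0,"wy":0,"wz":0,"tx":0,"ty":0,"tz":0,"gripper":0},
  {"wx":0,"wy":0,"wz":0,"tx":0,"ty":0,"tz":-0.01,"gripper":0},
  {"wx":0,"wy":0,"wz":0,"tx":0,"ty":0,"tz":-0.065,"gripper":0},
  {"wx":0,"wy":-0.02778,"wz":0,"tx":0.059,"ty":0,"tz":0.0052,"gripper":0},
  {"wx":0,"wy":-0.02778,"wz":0,"tx":0.059,"ty":0,"tz":0.0052,"gripper":0},
  {"wx":0,"wy":-0.02778,"wz":0,"tx":0.059,"ty":0,"tz":0.0052,"gripper":0},
  {"wx":0,"wy":-0.02778,"wz":0,"tx":0.059,"ty":0,"tz":0.0052,"gripper":0},
  {"wx":0,"wy":-0.02778,"wz":0,"tx":0.059,"ty":0,"tz":0.0052,"gripper":0},
  {"wx":0,"wy":0,"wz":0,"tx":0,"ty":0,"tz":0,"gripper":0},
])

```text
clock: 7.95
tool_pos: [0.5188, 0.1593, 0.1082]
orientation: [2.012, 1.95, -0.45]
ft_force: [0.3, -0.7, 0.9]
grip_width: 0.499
gripper_force: 0.0
```

```bash
python3 - <<'E'
from h import *
np.set_printoptions(precision=4,suppress=True)
o,p=wrist();save(p,"w3.png");R=Ro.from_rotvec(o["orientation"]).as_matrix()
print(o["tool_pos"],o["ft_force"],"\n",R)
print(fit(p))
for n in("scene","top"):
    try:print(n,fit(read_camera(n)))
    except Exception as e:print(e)
E
```

```text
[0.5188 0.1593 0.1082] [ 0.2862 -0.6925  0.9346] 
 [[ 0.0279  0.9995 -0.0138]
 [ 0.9046 -0.0311 -0.425 ]
 [-0.4253 -0.0007 -0.9051]]
(array([ 0.0493, -0.0225]), (np.float64(0.4589965436481311), np.float64(0.6098904467724143)), (np.float64(0.5119134205738556), array([0.1412, 0.0038, 0.0487])), 213, 21361, np.float64(0.0008488052109728719))
scene (array([-0.0111,  0.0161]), (np.float64(0.45855332468421683), np.float64(0.6152653996341974)), (np.float64(0.5242176294051215), array([ 0.1414, -0.0049,  0.0497])), 204, 536, np.float64(0.00258087712988638))
top (array([-0.0144,  0.0154]), (np.float64(0.4567916435016435), np.float64(0.6090836881311742)), (np.float64(0.5092404632317394), array([0.1384, 0.0023, 0.0471])), 429, 1380, np.float64(0.002237551623557965))
```

View pics/w3.png

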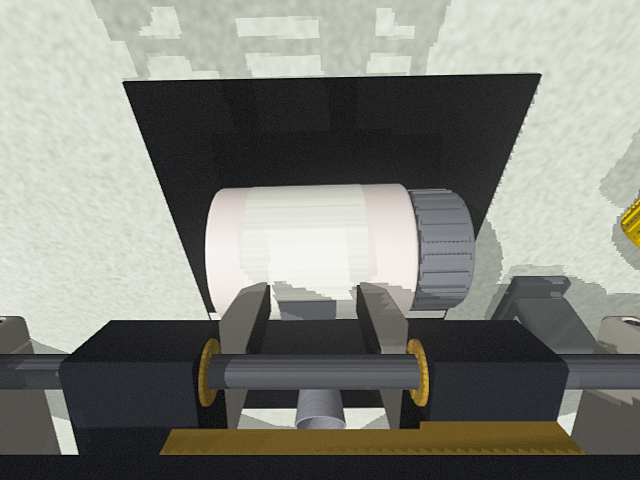

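Between the fingers the picture shows the label patch at (308,308) turned toward the line. The jar has moved only 7 mm, so it slipped past about 15° of tilt, and it ignored the twist. I'll use shorter strokes (±14°), realign the yaw and press a bit more.

Call:
send_rows([
  {"wx":0,"wy":0.0154,"wz":0,"tx":-0.008,"ty":0,"tz":0.006,"gripper":0},
  {"wx":0,"wy":0.0154,"wz":0,"tx":-0.008,"ty":0,"tz":0.006,"gripper":0},
  {"wx":-0.0011,"wy":0,"wz":-0.0041,"tx":0,"ty":0,"tz":0,"gripper":0},
  {"wx":0,"wy":0,"wz":0,"tx":0,"ty":0,"tz":0.03,"gripper":0},
  {"wx":0,"wy":0,"wz":0,"tx":0,"ty":0,"tz":0,"gripper":0},
])

```text
clock: 8.72
tool_pos: [0.5186, 0.1513, 0.101]
orientation: [2.101, 2.084, -0.258]
ft_force: [0.8, -0.6, -0.2]
grip_width: 0.498
gripper_force: 0.0
```

```bash
python3 - <<'E'
from h import *
np.set_printoptions(precision=4,suppress=True)
o=observe();print(o["tool_pos"],o["ft_force"],Ro.from_rotvec(o["orientation"]).as_matrix())
E
python3 roll.py -14 14 6
```

```text
[0.5186 0.1513 0.101 ] [ 0.7827 -0.6078 -0.1562] [[ 0.008   1.     -0.0025]
 [ 0.9703 -0.0084 -0.2417]
 [-0.2417 -0.0005 -0.9704]]
-14.0 wy 0.01296 tx -0.0393 tz 0.0053
-9.3 wy 0.01296 tx -0.0396 tz 0.0039
-4.7 wy 0.01296 tx -0.0398 tz 0.0024
0.0 wy 0.01296 tx -0.0399 tz 0.0009
4.7 wy 0.01296 tx -0.0398 tz -0.0006
9.3 wy 0.01296 tx -0.0396 tz -0.0021
```

Call:
send_rows([
  {"wx":0,"wy":0,"wz":0,"tx":0,"ty":0,"tz":0.007,"gripper":0},
  {"wx":0,"wy":0,"wz":0,"tx":0,"ty":0,"tz":0.005,"gripper":0},
  {"wx":0,"wy":0,"wz":0,"tx":0,"ty":0,"tz":0,"gripper":0},
])

```text
clock: 9.1
tool_pos: [0.519, 0.1513, 0.1003]
orientation: [2.101, 2.084, -0.256]
ft_force: [-6.1, 1.4, 10.7]
grip_width: 0.498
gripper_force: 5.5
```

Call:
send_rows([
  {"wx":0,"wy":0.01296,"wz":0,"tx":-0.0393,"ty":0,"tz":0.0058,"gripper":0},
  {"wx":0,"wy":0.01296,"wz":0,"tx":-0.0396,"ty":0,"tz":0.0044,"gripper":0},
  {"wx":0,"wy":0.01296,"wz":0,"tx":-0.0398,"ty":0,"tz":0.0029,"gripper":0},
  {"wx":0,"wy":0,"wz":0,"tx":0,"ty":0,"tz":0,"gripper":0},
])

```text
clock: 9.6
tool_pos: [0.5191, 0.1261, 0.1011]
orientation: [-2.233, -2.21, -0.003]
ft_force: [-0.4, -0.4, 6.2]
grip_width: 0.5
gripper_force: 2.9
```

Call:
send_rows([
  {"wx":0,"wy":0.01296,"wz":0,"tx":-0.0399,"ty":0,"tz":0.0014,"gripper":0},
  {"wx":0,"wy":0.01296,"wz":0,"tx":-0.0398,"ty":0,"tz":0.0,"gripper":0},
  {"wx":0,"wy":0.01296,"wz":0,"tx":-0.0396,"ty":0,"tz":-0.0015,"gripper":0},
  {"wx":0,"wy":0,"wz":0,"tx":0,"ty":0,"tz":0,"gripper":0},
])

```text
clock: 10.1
tool_pos: [0.5189, 0.1026, 0.0988]
orientation: [-2.102, -2.082, -0.259]
ft_force: [0.4, -1.5, 5.2]
grip_width: 0.502
gripper_force: 2.3
```

```bash
python3 - <<'E'
from h import *
np.set_printoptions(precision=4,suppress=True)
o,p=wrist();print(o["tool_pos"],o["ft_force"],Ro.from_rotvec(o["orientation"]).as_matrix())
for q in (p,read_camera("scene")): print(fit(q)[2:])
E
```

```text
[0.5189 0.1026 0.0988] [ 0.3508 -1.5477  5.2339] [[ 0.0094  1.      0.0026]
 [ 0.97   -0.0098  0.2427]
 [ 0.2427  0.0002 -0.9701]]
((np.float64(0.5115130217826284), array([0.1183, 0.002 , 0.0484])), 1300, 22734, np.float64(0.0008602609378309603))
((np.float64(0.5198066218022896), array([0.1191, 0.0048, 0.0496])), 138, 635, np.float64(0.002587196258166569))
```

That stroke worked: the jar moved 22.5 mm, as predicted. 108.6 mm remain, which is five more strokes like it. Next: lift, re-index and land.

Call:
send_rows([
  {"wx":0,"wy":0,"wz":0,"tx":0,"ty":0,"tz":-0.01,"gripper":0},
  {"wx":0,"wy":0,"wz":0,"tx":0,"ty":0,"tz":-0.04,"gripper":0},
  {"wx":0,"wy":-0.02593,"wz":0,"tx":0.0511,"ty":0,"tz":0.0042,"gripper":0},
  {"wx":0,"wy":-0.02593,"wz":0,"tx":0.0511,"ty":0,"tz":0.0042,"gripper":0},
  {"wx":0,"wy":-0.02593,"wz":0,"tx":0.0511,"ty":0,"tz":0.0042,"gripper":0},
  {"wx":0,"wy":0,"wz":0,"tx":0,"ty":0,"tz":0.035,"gripper":0},
  {"wx":0,"wy":0,"wz":0,"tx":0,"ty":0,"tz":0.01,"gripper":0},
  {"wx":0,"wy":0,"wz":0,"tx":0,"ty":0,"tz":0.005,"gripper":0},
  {"wx":0,"wy":0,"wz":0,"tx":0,"ty":0,"tz":0,"gripper":0},
])

```text
clock: 11.32
tool_pos: [0.5188, 0.1281, 0.1001]
orientation: [2.104, 2.083, -0.254]
ft_force: [-8.1, 2.4, 14.4]
grip_width: 0.501
gripper_force: 7.2
```

```bash
cat > s.py <<'E'
from h import *
np.set_printoptions(precision=4,suppress=True)
o,p=wrist();R=Ro.from_rotvec(o["orientation"]).as_matrix()
print(o["clock"],o["tool_pos"],o["ft_force"],"tilt",np.degrees(np.arctan2(R[2,0],R[1,0])),"yaw",R[1,1],"roll",R[2,1])
for q in (p,read_camera("scene")):
    try:
        f=fit(q,(-.07,.25));print(f[0],f[1],f[2],f[0][0]*.528+f[0][1])
    except Exception as e:print(e)
E
python3 s.py
```

```text
11.325 [0.5188 0.1281 0.1001] [-8.15    2.3932 14.3547] tilt -13.80053946703455 yaw -0.010113229185771925 roll 0.0006089176310271061
[-0.0098  0.0109] (np.float64(0.45929836131805296), np.float64(0.6101207829353065)) (np.float64(0.5119795851217621), array([ 0.1175, -0.0007,  0.0486])) 0.005774242915171331
[-0.0108  0.016 ] (np.float64(0.4633440858338387), np.float64(0.6151551787554077)) (np.float64(0.5357491735702828), array([ 0.1174, -0.0057,  0.0498])) 0.010227706119534965
```

Call:
send_rows([
  {"wx":0,"wy":0.01296,"wz":0,"tx":-0.0393,"ty":0,"tz":0.0058,"gripper":0},
  {"wx":0,"wy":0.01296,"wz":0,"tx":-0.0396,"ty":0,"tz":0.0044,"gripper":0},
  {"wx":0,"wy":0.01296,"wz":0,"tx":-0.0398,"ty":0,"tz":0.0029,"gripper":0},
  {"wx":0,"wy":0.01296,"wz":0,"tx":-0.0399,"ty":0,"tz":0.0014,"gripper":0},
  {"wx":0,"wy":0.01296,"wz":0,"tx":-0.0398,"ty":0,"tz":0.0,"gripper":0},
  {"wx":0,"wy":0.01296,"wz":0,"tx":-0.0396,"ty":0,"tz":-0.0015,"gripper":0},
  {"wx":0,"wy":0,"wz":0,"tx":0,"ty":0,"tz":0,"gripper":0},
])

```text
clock: 12.3
tool_pos: [0.5189, 0.079, 0.0988]
orientation: [-2.104, -2.078, -0.265]
ft_force: [0.1, -0.1, 4.7]
grip_width: 0.498
gripper_force: 2.3
```

Call:
send_rows([
  {"wx":0,"wy":0,"wz":0,"tx":0,"ty":0,"tz":-0.01,"gripper":0},
  {"wx":0,"wy":0,"wz":0,"tx":0,"ty":0,"tz":-0.04,"gripper":0},
  {"wx":0,"wy":-0.02593,"wz":0,"tx":0.0511,"ty":0,"tz":0.0042,"gripper":0},
  {"wx":0,"wy":-0.02593,"wz":0,"tx":0.0511,"ty":0,"tz":0.0042,"gripper":0},
  {"wx":0,"wy":-0.02593,"wz":0,"tx":0.0511,"ty":0,"tz":0.0042,"gripper":0},
  {"wx":0,"wy":0,"wz":0,"tx":0,"ty":0,"tz":0.033,"gripper":0},
  {"wx":0,"wy":0,"wz":0,"tx":0,"ty":0,"tz":0.009,"gripper":0},
  {"wx":0,"wy":0,"wz":0,"tx":0,"ty":0,"tz":0.005,"gripper":0},
  {"wx":0,"wy":0,"wz":0,"tx":0,"ty":0,"tz":0,"gripper":0},
])

```text
clock: 13.42
tool_pos: [0.5185, 0.1061, 0.0998]
orientation: [2.105, 2.083, -0.254]
ft_force: [-7.2, 1.5, 12.1]
grip_width: 0.497
gripper_force: 5.6
```

```bash
python3 s.py
```

```text
13.425 [0.5185 0.1061 0.0998] [-7.1528  1.5419 12.1251] tilt -13.810258616375535 yaw -0.010329076370662705 roll 0.00047440642027936353
[-3.6944  1.5713] (np.float64(0.45934745483736156), np.float64(0.6102891155459175)) (np.float64(0.5121476871767389), array([ 0.094 , -0.0023,  0.0485])) -0.37930246152848657
[-0.0126  0.017 ] (np.float64(0.4601888662200545), np.float64(0.6157821270729179)) (np.float64(0.5367287061306526), array([ 0.0939, -0.0002,  0.0495])) 0.010349841152448209
```

Call:
send_rows([
  {"wx":0,"wy":0.01296,"wz":0,"tx":-0.0393,"ty":0,"tz":0.0058,"gripper":0},
  {"wx":0,"wy":0.01296,"wz":0,"tx":-0.0396,"ty":0,"tz":0.0044,"gripper":0},
  {"wx":0,"wy":0.01296,"wz":0,"tx":-0.0398,"ty":0,"tz":0.0029,"gripper":0},
  {"wx":0,"wy":0.01296,"wz":0,"tx":-0.0399,"ty":0,"tz":0.0014,"gripper":0},
  {"wx":0,"wy":0.01296,"wz":0,"tx":-0.0398,"ty":0,"tz":0.0,"gripper":0},
  {"wx":0,"wy":0.01296,"wz":0,"tx":-0.0396,"ty":0,"tz":-0.0015,"gripper":0},
  {"wx":0,"wy":0,"wz":0,"tx":0,"ty":0,"tz":0,"gripper":0},
])

```text
clock: 14.4
tool_pos: [0.5187, 0.057, 0.0992]
orientation: [-2.104, -2.078, -0.266]
ft_force: [-1.6, -0.7, 7.8]
grip_width: 0.502
gripper_force: 3.9
```

Call:
send_rows([
  {"wx":0,"wy":0,"wz":0,"tx":0,"ty":0,"tz":-0.01,"gripper":0},
  {"wx":0,"wy":0,"wz":0,"tx":0,"ty":0,"tz":-0.04,"gripper":0},
  {"wx":0,"wy":-0.02593,"wz":0,"tx":0.0511,"ty":0,"tz":0.0042,"gripper":0},
  {"wx":0,"wy":-0.02593,"wz":0,"tx":0.0511,"ty":0,"tz":0.0042,"gripper":0},
  {"wx":0,"wy":-0.02593,"wz":0,"tx":0.0511,"ty":0,"tz":0.0042,"gripper":0},
  {"wx":0,"wy":0,"wz":0,"tx":0,"ty":0,"tz":0.033,"gripper":0},
  {"wx":0,"wy":0,"wz":0,"tx":0,"ty":0,"tz":0.009,"gripper":0},
  {"wx":0,"wy":0,"wz":0,"tx":0,"ty":0,"tz":0.005,"gripper":0},
  {"wx":0,"wy":0,"wz":0,"tx":0,"ty":0,"tz":0,"gripper":0},
])

```text
clock: 15.52
tool_pos: [0.5184, 0.0841, 0.0994]
orientation: [2.105, 2.082, -0.255]
ft_force: [-5.7, 0.9, 9.1]
grip_width: 0.498
gripper_force: 4.4
```

```bash
python3 s.py
```

```text
15.525 [0.5184 0.0841 0.0994] [-5.6964  0.9276  9.1206] tilt -13.829078940886115 yaw -0.010661491052139708 roll 0.0004744789580163611
[ 7.7068 -3.2352] (np.float64(0.45947726956606644), np.float64(0.6102610382807236)) (np.float64(0.5121830484846147), array([ 0.0705, -0.0033,  0.0486])) 0.8339178998581724
[-0.0052  0.0127] (np.float64(0.46023345985989234), np.float64(0.6168733233818975)) (np.float64(0.5377264865073995), array([ 0.0708, -0.0033,  0.0496])) 0.009993951475016818
```

Call:
send_rows([
  {"wx":0,"wy":0.01296,"wz":0,"tx":-0.0393,"ty":0,"tz":0.0058,"gripper":0},
  {"wx":0,"wy":0.01296,"wz":0,"tx":-0.0396,"ty":0,"tz":0.0044,"gripper":0},
  {"wx":0,"wy":0.01296,"wz":0,"tx":-0.0398,"ty":0,"tz":0.0029,"gripper":0},
  {"wx":0,"wy":0.01296,"wz":0,"tx":-0.0399,"ty":0,"tz":0.0014,"gripper":0},
  {"wx":0,"wy":0.01296,"wz":0,"tx":-0.0398,"ty":0,"tz":0.0,"gripper":0},
  {"wx":0,"wy":0.01296,"wz":0,"tx":-0.0396,"ty":0,"tz":-0.0015,"gripper":0},
  {"wx":0,"wy":0,"wz":0,"tx":0,"ty":0,"tz":0,"gripper":0},
])

```text
clock: 16.5
tool_pos: [0.5185, 0.035, 0.0995]
orientation: [-2.104, -2.079, -0.266]
ft_force: [-4.5, -1.8, 13.5]
grip_width: 0.498
gripper_force: 6.5
```

Call:
send_rows([
  {"wx":0,"wy":0,"wz":0,"tx":0,"ty":0,"tz":-0.01,"gripper":0},
  {"wx":0,"wy":0,"wz":0,"tx":0,"ty":0,"tz":-0.04,"gripper":0},
  {"wx":0,"wy":-0.02593,"wz":0,"tx":0.0511,"ty":0,"tz":0.0042,"gripper":0},
  {"wx":0,"wy":-0.02593,"wz":0.0015,"tx":0.0511,"ty":0,"tz":0.0042,"gripper":0},
  {"wx":0,"wy":-0.02593,"wz":0,"tx":0.0511,"ty":0,"tz":0.0042,"gripper":0},
  {"wx":0,"wy":0,"wz":0,"tx":0,"ty":0,"tz":0.034,"gripper":0},
  {"wx":0,"wy":0,"wz":0,"tx":0,"ty":0,"tz":0.01,"gripper":0},
  {"wx":0,"wy":0,"wz":0,"tx":0,"ty":0,"tz":0.005,"gripper":0},
  {"wx":0,"wy":0,"wz":0,"tx":0,"ty":0,"tz":0,"gripper":0},
])

```text
clock: 17.62
tool_pos: [0.5183, 0.0621, 0.099]
orientation: [2.115, 2.073, -0.256]
ft_force: [-6.3, 0.9, 10.5]
grip_width: 0.5
gripper_force: 5.1
```

```bash
python3 s.py
```

```text
17.625 [0.5183 0.0621 0.099 ] [-6.2803  0.9336 10.5498] tilt -13.837017618459923 yaw -0.020122598483155892 roll 0.0005814737942834852
[ 3.6369 -1.5269] (np.float64(0.4594220930373351), np.float64(0.6102173176606821)) (np.float64(0.5122662273594708), array([ 0.0469, -0.0047,  0.0486])) 0.393365444517912
[-0.0153  0.0183] (np.float64(0.46134025875236345), np.float64(0.6157280117851354)) (np.float64(0.5370707702383584), array([ 0.0468, -0.0033,  0.0494])) 0.010202892633170332
```

Call:
send_rows([
  {"wx":0,"wy":0.01296,"wz":0,"tx":-0.0393,"ty":0,"tz":0.0058,"gripper":0},
  {"wx":0,"wy":0.01296,"wz":0,"tx":-0.0396,"ty":0,"tz":0.0044,"gripper":0},
  {"wx":0,"wy":0.01296,"wz":0,"tx":-0.0398,"ty":0,"tz":0.0029,"gripper":0},
  {"wx":0,"wy":0.01296,"wz":0,"tx":-0.0399,"ty":0,"tz":0.0014,"gripper":0},
  {"wx":0,"wy":0.01296,"wz":0,"tx":-0.0398,"ty":0,"tz":-0.0003,"gripper":0},
  {"wx":0,"wy":0.01296,"wz":0,"tx":-0.0396,"ty":0,"tz":-0.002,"gripper":0},
  {"wx":0,"wy":0,"wz":0,"tx":0,"ty":0,"tz":0,"gripper":0},
])

```text
clock: 18.6
tool_pos: [0.5182, 0.013, 0.0998]
orientation: [-2.115, -2.07, -0.268]
ft_force: [-6.0, -2.4, 19.1]
grip_width: 0.5
gripper_force: 9.7
```

Call:
send_rows([
  {"wx":0,"wy":0,"wz":0,"tx":0,"ty":0,"tz":-0.01,"gripper":0},
  {"wx":0,"wy":0,"wz":0,"tx":0,"ty":0,"tz":-0.04,"gripper":0},
  {"wx":0,"wy":-0.02593,"wz":0,"tx":0.0441,"ty":0,"tz":0.0042,"gripper":0},
  {"wx":0,"wy":-0.02593,"wz":0,"tx":0.0441,"ty":0,"tz":0.0042,"gripper":0},
  {"wx":0,"wy":-0.02593,"wz":0,"tx":0.0441,"ty":0,"tz":0.0042,"gripper":0},
  {"wx":0,"wy":0,"wz":0,"tx":0,"ty":0,"tz":0.025,"gripper":0},
  {"wx":0,"wy":0,"wz":0,"tx":0,"ty":0,"tz":0,"gripper":0},
])

```text
clock: 19.48
tool_pos: [0.5176, 0.0381, 0.1016]
orientation: [2.113, 2.076, -0.257]
ft_force: [-0.0, -0.9, 0.1]
grip_width: 0.501
gripper_force: 0.0
```

```bash
python3 s.py
```

```text
19.475 [0.5176 0.0381 0.1016] [-0.0157 -0.8736  0.1118] tilt -13.849502452560914 yaw -0.017806900985912977 roll -0.0005118908889327756
[ 1.1185 -0.4672] (np.float64(0.4590623418436851), np.float64(0.6098981249073316)) (np.float64(0.5119039934078184), array([ 0.0243, -0.0012,  0.0485])) 0.12338423708732649
[-0.0376  0.0325] (np.float64(0.4621196155280364), np.float64(0.6160503858652391)) (np.float64(0.5414794038487865), array([ 0.0242, -0.0022,  0.0494])) 0.012632529072411181
```

Call:
send_rows([
  {"wx":0,"wy":0.0147,"wz":0,"tx":-0.029,"ty":0,"tz":-0.002,"gripper":0},
  {"wx":0,"wy":0,"wz":0,"tx":0,"ty":0,"tz":0.012,"gripper":0},
  {"wx":0,"wy":0,"wz":0,"tx":0,"ty":0,"tz":0.005,"gripper":0},
  {"wx":0,"wy":0,"wz":0,"tx":0,"ty":0,"tz":0.003,"gripper":0},
  {"wx":0,"wy":0,"wz":0,"tx":0,"ty":0,"tz":0,"gripper":0},
])

```text
clock: 20.2
tool_pos: [0.5179, 0.0323, 0.1006]
orientation: [2.162, 2.123, -0.164]
ft_force: [-4.6, 0.5, 11.3]
grip_width: 0.498
gripper_force: 5.5
```

```bash
python3 s.py; python3 roll.py -8.5 8.5 4
```

```text
20.2 [0.5179 0.0323 0.1006] [-4.5919  0.4526 11.3177] tilt -8.74410449009745 yaw -0.01804356258660829 roll 0.0009551802664075904
[ 1.0118 -0.4215] (np.float64(0.4591671099564664), np.float64(0.609916260922647)) (np.float64(0.5118592303240059), array([ 0.0249, -0.0019,  0.0485])) 0.11269620180795364
[0.008  0.0043] (np.float64(0.4608509235895744), np.float64(0.6154475929723026)) (np.float64(0.538066771817548), array([ 0.025 , -0.0027,  0.0493])) 0.00857600613924072
-8.5 wy 0.01181 tx -0.0361 tz 0.0032
-4.2 wy 0.01181 tx -0.0363 tz 0.0020
0.0 wy 0.01181 tx -0.0363 tz 0.0007
4.2 wy 0.01181 tx -0.0363 tz -0.0005
```

Call:
send_rows([
  {"wx":0,"wy":0.012,"wz":0.0008,"tx":-0.0367,"ty":0,"tz":0.0036,"gripper":0},
  {"wx":0,"wy":0.012,"wz":0.0008,"tx":-0.0369,"ty":0,"tz":0.0024,"gripper":0},
  {"wx":0,"wy":0.012,"wz":0.0008,"tx":-0.0369,"ty":0,"tz":0.001,"gripper":0},
  {"wx":0,"wy":0.012,"wz":0.0008,"tx":-0.0369,"ty":0,"tz":-0.0003,"gripper":0},
  {"wx":0,"wy":0,"wz":0,"tx":0,"ty":0,"tz":0,"gripper":0},
  {"wx":0,"wy":0,"wz":0,"tx":0,"ty":0,"tz":0,"gripper":0},
])

```text
clock: 21.05
tool_pos: [0.5175, 0.0024, 0.1004]
orientation: [-2.187, -2.104, -0.165]
ft_force: [0.9, -0.5, 10.6]
grip_width: 0.499
gripper_force: 4.6
```

```bash
python3 s.py
```

```text
21.05 [0.5175 0.0024 0.1004] [ 0.9348 -0.529  10.5919] tilt 8.552571369308698 yaw -0.03859939713973862 roll 0.0014576295981962861
[-0.1241  0.0624] (np.float64(0.4587741590050225), np.float64(0.6096648825199668)) (np.float64(0.5117869369235732), array([ 0.0114, -0.0014,  0.0483])) -0.0031171322634462525
[-0.0268  0.0256] (np.float64(0.458949094918391), np.float64(0.6149372551379559)) (np.float64(0.5201953588702873), array([0.0115, 0.0125, 0.0499])) 0.011489261089337769
```

Call:
send_rows([
  {"wx":0,"wy":0.0042,"wz":0,"tx":-0.0128,"ty":0,"tz":-0.0006,"gripper":0},
  {"wx":0,"wy":0,"wz":0,"tx":0,"ty":0,"tz":0,"gripper":0},
  {"wx":0,"wy":0,"wz":0,"tx":0,"ty":0,"tz":-0.005,"gripper":0},
  {"wx":0,"wy":0,"wz":0,"tx":0,"ty":0,"tz":-0.015,"gripper":0},
  {"wx":0,"wy":0,"wz":0,"tx":0,"ty":0,"tz":-0.05,"gripper":0},
  {"wx":0,"wy":-0.0279,"wz":0,"tx":0,"ty":0,"tz":-0.15,"gripper":0},
  {"wx":0,"wy":0,"wz":0,"tx":0.2,"ty":0,"tz":-0.2,"gripper":0},
  {"wx":0,"wy":0,"wz":0,"tx":0.2,"ty":0,"tz":-0.2,"gripper":0},
  {"wx":0,"wy":0,"wz":0,"tx":0.2,"ty":0,"tz":-0.2,"gripper":0},
  {"wx":0,"wy":0,"wz":0,"tx":0.2,"ty":0,"tz":-0.2,"gripper":0},
  {"wx":0,"wy":0,"wz":0,"tx":0,"ty":0,"tz":0,"gripper":0},
])

```text
clock: 22.52
tool_pos: [0.5229, 0.1543, 0.3065]
orientation: [2.259, 2.181, 0.008]
ft_force: [0.6, -0.9, -0.1]
grip_width: 0.501
gripper_force: 0.0
```

```bash
python3 s.py; python3 - <<'E'
from h import *
np.set_printoptions(precision=4,suppress=True)
p=read_camera("top");save(p,"t4.png");print(fit(p,(-.07,.08)))
q=read_camera("scene");print(fit(q,(-.07,.08)))
X=cloud(p)
for n,P in(("top",X),("scene",cloud(q))):
    m=(P[...,2]>.04)&(P[...,2]<.062)&(P[...,0]>.45)&(P[...,0]<.6)&(P[...,1]<-.08)&(P[...,1]>-.25);print(n,np.nanmedian(P[m],0))
big=cv2.resize(p["pixels"][180:360,180:420],None,fx=3,fy=3,interpolation=cv2.INTER_CUBIC);cv2.imwrite("pics/t4c.png",big[...,::-1])
E
```

```text
22.525 [0.5229 0.1543 0.3065] [ 0.5555 -0.9449 -0.0897] tilt 0.146435229616152 yaw -0.03522825728064249 roll 0.004744511501661917
[-0.3426  0.2305] (np.float64(0.46062327725770597), np.float64(0.5798727495071672)) (np.float64(0.49872036352118804), array([0.0102, 0.0031, 0.0486])) 0.04964056475266329
[ 0.0513 -0.0228] (np.float64(0.45815544280792864), np.float64(0.6154219983276128)) (np.float64(0.515767413235657), array([0.0107, 0.0029, 0.0496])) 0.004324679294136099
(array([-0.0141,  0.0153]), (np.float64(0.4578166311069812), np.float64(0.6096900707149107)), (np.float64(0.5102385100760723), array([ 0.0074, -0.0024,  0.0473])), 105, 1574, np.float64(0.0020810519025218047))
(array([0.0114, 0.0024]), (np.float64(0.45813366153605695), np.float64(0.61530311578683)), (np.float64(0.5152884191119186), array([ 0.0105, -0.0012,  0.0496])), 32, 794, np.float64(0.0026461182989672644))
top [ 0.5165 -0.1546  0.0548]
scene [ 0.5117 -0.1402  0.0527]
```

View pics/t4c.png

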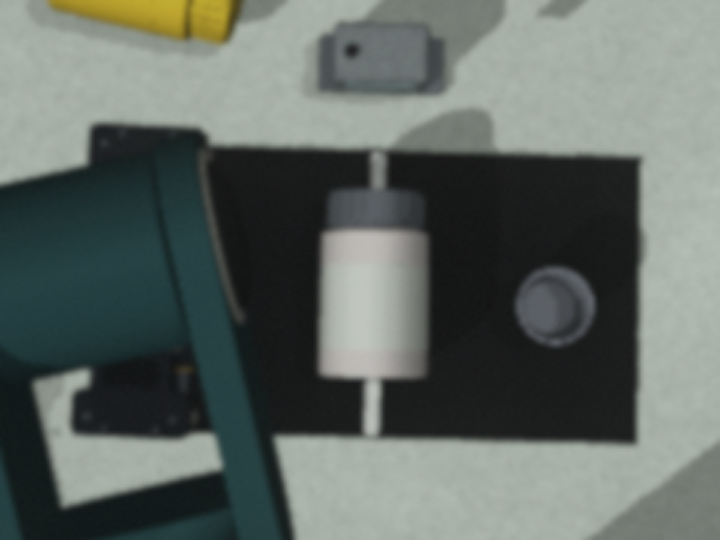

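The crop shows the jar centred on the line: the line emerges at (377,170) above the lid and (373,405) below the base. The lid faces the reader at (382,58), and the pot at (556,305) hasn't moved. Centring is within 1 mm and the yaw error is about 0.01 rad, so I'm handing it in.

```bash
python3 -c "
from plant import job_done;print(job_done())"
```

```text
the job is handed in; nothing more can be done
None
```

The jar now lies on the white line with its lid facing the reader, and I've handed the job in; it is about 1 mm off the line sideways, 0.01 rad off in yaw and roughly 5 mm nearer the reader than the mark, and the arm is clear, but no verdict came back.

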